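# Lock a sprung belt-tensioner wheel with its pin

## Robot

A 6-joint arm with a two-finger parallel gripper is mounted at the origin on a cart in front of the work surface, level with it; the furniture and walls round the work are solid. World frame = base frame: x ahead of the robot, y to its left, z up, the work surface at z = 0. Lengths are in m, angles in rad, forces in N, time in s.
With the tool pointing down it reaches from about 0.225 to 0.875 m from the base axis. Payload 3.4 kg.
Tool frame: the origin (TCP) lies at the very end of the fingers, on their centre line; the grasp point (between the pads) lies 19 mm behind it; z points along the fingers, y is the line along which they close (so a half turn about z gives the same grasp; the last joint's range is limited). The gripper opens to 85 mm and grips with 20 to 120 N. Pads are 22 mm wide; open, the fingers measure 114 mm over their backs; the gripper's body (76 mm by 85 mm) begins 54 mm behind the grasp point. The pads swing forward as they close: fully open they stand 13 mm farther back than shut.
Start: joints at [1.039, 0.276, 1.505, -0, 1.361, -0.121], TCP at [0.23, 0.527, 0.231] pointing down, gripper open.
Joint ranges: [-2.89, 2.89], [-0.75, 2.08], [0.22, 2.7], [-1.18, 4.32], [0.11, 2.71], [-2.7, 2.7]. Speed limits (rad/s): [2.57, 2.57, 3.14, 3.14, 3.14, 3.14].

## Interface

Orientations are given as a unit quaternion [x, y, z, w].
In Python, from station import env gives the robot as it stands.
- The arm moves only by the tool arm_command, never from a script. Its argument "steps" is text: rows parted by semicolons, each of 5 numbers parted by spaces: the shift along the tool's x, y, z in cm, then the turn about the tool's z in rad, then the finger opening in cm, from 0 to 8.54. In form: tx ty tz yaw gripper; .... A call has 1 to 20 rows; each row is the pose to reach, as a shift and turn from the pose commanded when the call began, along the tool's axes at that moment; what a row does not reach only later rows make up. A row lasts 1/8 s, in which the tool goes at most 62.5 mm and 10.7 degrees, less where a joint would pass 70% of its speed; a pose out of reach is approached as far as the arm can. A call with a gripper value outside its range is refused whole. The fingers move at their own pace and stop on an object; "grip_force" is the grip in N (left out, the last holds). Time passes only in rows, so rows that repeat a pose let the fingers close. It gives the time, the measured TCP pose, the force, the opening and the grip force at its end, in the units of the state.
- env.read_state(): the state, without advancing time (a new reading comes with each control period).
- env.camera(name): name is "scene" or "top"; returns (picture, depth): 384x512x3 uint8, blue, green, red; 384x512 float32, m along the optical axis (not along the pixel's ray), 0 where there is no reading.
- env.calibration(name): a dict with "camera_matrix" (3x3 intrinsics, pixels), "dist_coeffs" ([k1, k2, p1, p2, k3] as OpenCV has them; the pictures are not rectified), "cam_to_world" (4x4, takes a point from camera to world coordinates). Camera axes: x right, y up, looking along -z (the intrinsics and any distortion apply to the point x, -y, -z); pixel columns grow to the right and rows downward; lengths in m; the calibration is good to about 2 mm. A picture is of the moment at which its call begins. calibration takes no time and is no camera call.
- env.finish_job(): hands the job in; it is judged then, once.
The state is a dict: "t": time; "joint_pos": joint angles; "dq": joint speeds; "joint_torque": joint torques, N m; "tcp_pos": TCP position; "eef_rot": TCP orientation; "force": force on the tool from outside, world axes, zero at the start; "moment": the same for the moment, N m; "gripper_width": finger opening in m; "grip_force": force on a finger pad.
Only numpy, scipy, OpenCV 4.12 (cv2) and the standard library are available. Lean on these libraries where they do the work, as an engineer would, in place of code of your own. Each camera call takes 0.05 s, during which the arm holds its last target. There are 200 camera calls.

## Task

Pull the yellow-headed locking pin out of its blue stand, put it into the hole of the tensioner's sprung wheel, and with the pin turn the wheel the way the red arrow shows until you feel the pin find the lock hole hidden underneath; push the pin fully home and let go, so that it holds the wheel tensioned. Work gently: never press or drag the pin hard against the tensioner, do not let the wheel fly back, and do not disturb the bottle, the cap and the carton standing by.

Things in the scene. Friction and masses are not known exactly. Their poses are not given: they have to be found in the camera images.
- tensioner: dark steel mounting plate 170x170x8 mm, bolted to the bench; origin at the centre of its underside (bench height), z up; the wheel's vertical axis passes through it. A small stop post (top at 42 mm) stands on the plate 77 mm from the axis, on the side away from the wheel's hole at rest
- wheel_top (a point): point on the wheel's axis, level with the wheel's top, 42 mm above the tensioner's origin. The wheel is aluminium, 132 mm across, 12 mm thick (underside at 30 mm); its hub, 38 mm across, rises 9 mm above the wheel's top
- plate_top (a point): point on the wheel's axis, level with the top of the flat round steel lock plate (radius 62 mm) under the wheel, 28 mm above the tensioner's origin. The plate has one lock hole, 11.8 mm wide with a 0.8 mm chamfer, 20 mm deep, 46 mm from the axis, hidden by the wheel. Its place differs each time: it comes under the wheel's hole at some wheel angle between 0.35 and 1.25 rad
- wheel_hole (a point): centre of the mouth of the upright through hole in the wheel, ringed in red: 12.4 mm wide, with a 2 mm chamfer at the top, 46 mm from the wheel's axis, level with the wheel's top; it moves with the wheel. Its x axis points outward from the wheel's axis
- wheel (a joint): angle of the wheel in rad: 0 at its rest stop, growing anticlockwise seen from above (as the red arrow shows), end stop at 1.5. A spring pulls it back: 0.15 N m at 0 and 0.3 N m more per rad, so about 3 N at the hole at rest and 10 N at 1 rad. Let go, it snaps back. Wheel, lock plate and pin are greased (friction 0.2 to 0.35). Pushes of 5 to 10 N do
- pin_stand: blue block 56x56x34 mm fixed to the bench, origin at the centre of its underside; the pin stands upright in a 14 mm hole in its middle
- pin_head (a point): centre of the pin's yellow cylindrical grip (20 mm across, 42 mm tall), 57 mm above the pin's tip; z points up the pin. Pin about 0.12 kg. Below the grip a collar 26 mm across, 4 mm thick, its underside 32 mm above the tip; below that a shank 10 mm across, its last 3 mm tapering to 7 mm
- pin_tip (a point): centre of the lower end of the pin. It is 28 mm above the tensioner's origin when it rests on the lock plate through the wheel's hole, and 10 mm above it when the pin is fully home in the lock hole, its collar on the wheel's top
- thread_bottle: dark bottle with a red tip, 34 mm across and 100 mm tall, standing upright behind the tensioner, origin at the centre of its underside; leave alone
- oil_cap: black screw cap, 40 mm across and 36 mm tall, to the right of the tensioner, origin at the centre of its underside; leave alone
- bearing_carton: small red carton 64x63x36 mm behind the tensioner, origin at the centre of its underside; leave alone
Mind the look-alikes: they are no part of the job. There is more than one size of the tensioner; the job needs the larger.

How it is judged:
By the outcome, as a careful person would: the job done as asked, in the order asked, and still so for the second after the job is handed in, with the robot touching nothing.
It also fails if it takes over 72 s, if anything falls off the work surface, if the arm or the gripper's body presses on something with over 40 N, if the wrist force passes 120 N, or if a joint passes its speed limit or range.

## Working session

There is one attempt and no reset: what is moved stays moved. The work goes in short steps, Python scripts to look and compute and a tool call to move; the robot and the scene stay as the last step left them, time stands still between calls to the robot, and variables do not carry over. Pictures are saved under pics/ and viewed, at most 10 in all, crops included, and the job is handed in when it is done.

Besides the shell and the picture viewer there is one more tool, called after ">>>" by a JSON object that holds its "api" and its "payload". arm_command: Moves the arm, as the interface text tells. Its arguments: {"type":"object","properties":{"steps":{"type":"string"},"grip_force":{"type":"number"}},"required":["steps"]}

```bash
mkdir -p pics
cat > h.py <<'E'
import numpy as np,cv2
from station import env
def snap(n,f):
    im,d=env.camera(n); cv2.imwrite(f'pics/{f}.png',im); np.save(f'pics/{f}.npy',d); return im,d
def w2(n,u,v,z=None,d=None):
    c=env.calibration(n);K=np.array(c["camera_matrix"]);D=np.array(c["dist_coeffs"]);T=np.array(c["cam_to_world"])
    p=cv2.undistortPoints(np.array([[[u,v]]],float),K,D)[0,0]
    r=np.array([p[0],-p[1],-1.]);o=T[:3,3];w=T[:3,:3]@r
    return o+w*(d if d is not None else (z-o[2])/w[2])
E
python3 - <<'E'
from h import *
a,_=snap('scene','s1');b,_=snap('top','t1')
s=env.read_state();print(s['t'],s['tcp_pos'],s['eef_rot'])
for n in('scene','top'):print(np.round(env.calibration(n)['cam_to_world'],3))
E
```

```text
0.1 [0.22939893 0.52674896 0.23051656] [ 2.03992616e-01  9.78972080e-01 -7.77994010e-04 -2.73225609e-04]
[[ 0.572  0.633 -0.522 -0.027]
 [-0.821  0.448 -0.355 -0.404]
 [ 0.01   0.631  0.775  0.981]
 [ 0.     0.     0.     1.   ]]
[[-0.008  0.991 -0.131  0.384]
 [-1.    -0.007  0.007 -0.007]
 [ 0.006  0.131  0.991  1.48 ]
 [ 0.     0.     0.     1.   ]]
```

View pics/t1.png

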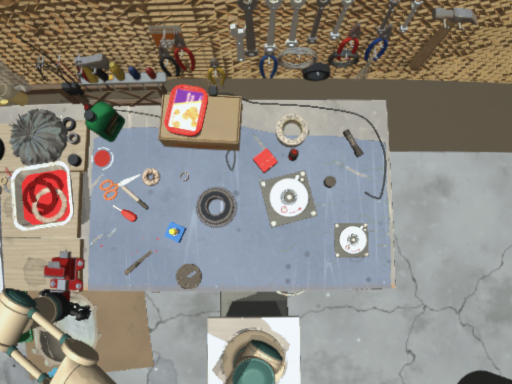

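View pics/s1.png

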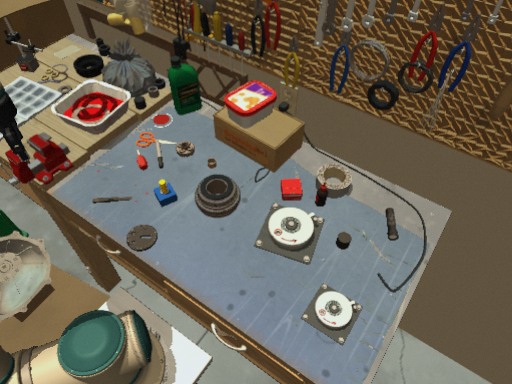

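The top picture shows two tensioners: the large one at (289,198) and a small look-alike at (351,240). The yellow pin in its blue stand is at (175,231); other yellow items (screwdriver handles on the rack, about (115,73)) are not it. I choose the large tensioner and check it in a close crop.

Run:
```python
from h import *
t=cv2.imread('pics/t1.png');s=cv2.imread('pics/s1.png')
A=cv2.resize(t[165:235,255:325],(400,400),interpolation=3)
B=cv2.resize(t[211:251,155:195],(400,400),interpolation=3)
C=cv2.resize(s[195:265,250:330],(400,350)[:2],interpolation=3);C=cv2.resize(s[195:255,255:335],(400,300),interpolation=3)
Dd=cv2.resize(s[170:215,145:185][:30],(400,300),interpolation=3)
cv2.imwrite('pics/c1.png',np.vstack([np.hstack([A,B])[:, :],np.hstack([C,Dd])])[:700]) if 0 else cv2.imwrite('pics/c1.png',cv2.resize(np.vstack([np.hstack([A,B]),np.hstack([C,Dd])]),(680,595)))
```

```text
(no output)
```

View pics/c1.png

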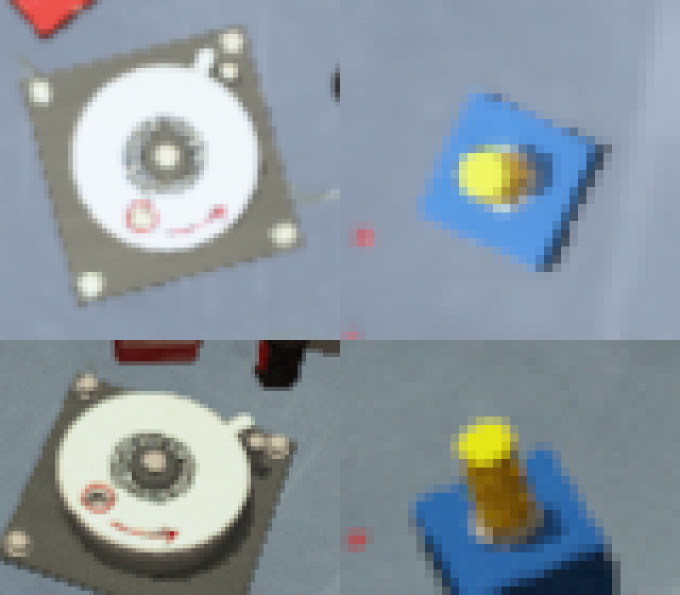

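The crop shows the large tensioner with its red-ringed hole at crop (142,217), or top pixel (283.7,209.2). The wheel centre is at top pixel (288.6,196.7), the red arrow runs anticlockwise, and the stop post is opposite the hole. The pin head's top is at top pixel (171.6,231.1).

Run:
```python
from h import *
from scipy.spatial.transform import Rotation as R
w=lambda *a,**k:np.round(w2(*a,**k),4)
print('wheel',w('top',288.6,196.7,z=.042),'edges',w('top',255-.5+71/4.857,196.7,z=.042),w('top',254.5+260/4.857,196.7,z=.042))
print('hole top',w('top',283.7,209.2,z=.042),'hole scene',w('scene',277.6,231.4,z=.042))
wc=lambda x,y:(254.5+x/4.25,194.5+(y-340)/4.25)
print('wheel scene',w('scene',*wc(153.5,469.5),z=.042))
print('pintop',w('top',171.6,231.1,z=.080),w('scene',161.8,181.5,z=.080))
d=np.load('pics/t1.npy');print('z pin',w('top',171.6,231.1,d=d[231,172]),'z wheel',w('top',277,197,d=d[197,277]))
s=env.read_state();M=R.from_quat(s['eef_rot']).as_matrix();print(M.round(3))
```

```text
wheel [ 0.5598 -0.1247  0.042 ] edges [ 0.5603 -0.0579  0.042 ] [ 0.5594 -0.1917  0.042 ]
hole top [ 0.5169 -0.1072  0.042 ] hole scene [ 0.52   -0.1062  0.042 ]
wheel scene [ 0.5608 -0.1251  0.042 ]
pintop [0.4428 0.2683 0.08  ] [0.4464 0.2691 0.08  ]
z pin [0.4428 0.2682 0.0806] z wheel [ 0.5585 -0.0846  0.047 ]
[[-0.917  0.399 -0.001]
 [ 0.399  0.917 -0.001]
 [ 0.    -0.002 -1.   ]]
```

>>> {"api": "arm_command", "payload": {"steps": "-10 -5 0 0 6;-20 -10 0 0 6;-30 -15.1 2 0 5;-30 -15.1 6 0 5;-30 -15.1 10 0 5;-30 -15.1 12 0 5;-30 -15.1 12 0 5;-30 -15.1 12 0 5;-30 -15.1 12 0 5;-30 -15.1 12 0 5"}}

```text
t: 1.35
tcp_pos: [0.4446, 0.2702, 0.1127]
eef_rot: [0.203, 0.979, 0.001, 0.001]
force: [0.6, -0.0, 0.2]
gripper_width: 0.0501
grip_force: 0.0
```

Run:
```python
from h import *
a,_=snap('scene','s2');b,_=snap('top','t2')
A=cv2.resize(a[140:220,120:220],(500,400),interpolation=3)
B=cv2.resize(b[200:260,140:215],(500,400)[:2],interpolation=3)[:, :300] if 0 else cv2.resize(b[191:271,150:200],(250,400),interpolation=3)
cv2.imwrite('pics/c2.png',np.hstack([A,B]));print(env.read_state()['tcp_pos'])
```

```text
[0.44438445 0.26981543 0.11225833]
```

View pics/c2.png

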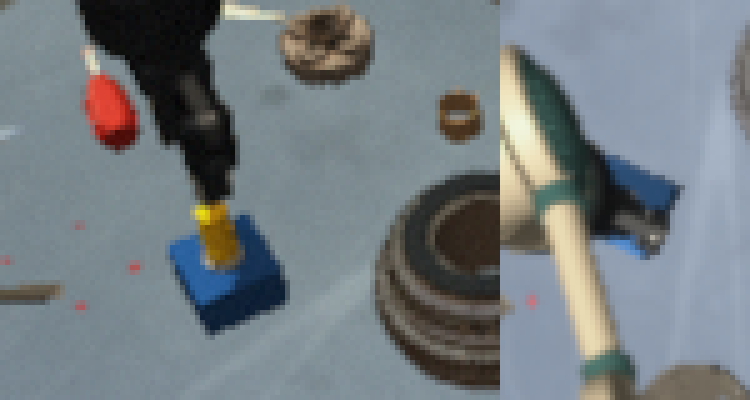

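The gripper stands above the pin head (crop (208,212)), with the fingers in line with it. I descend and grip.

>>> {"api": "arm_command", "payload": {"steps": "0 -0.1 2 0 5;0 -0.1 4 0 5;0 -0.1 5.5 0 5;0 -0.1 6.9 0 5;0 -0.1 6.9 0 5;0 -0.1 6.9 0 4;0 -0.1 6.9 0 3;0 -0.1 6.9 0 1.6;0 -0.1 6.9 0 1.6;0 -0.1 6.9 0 1.6;0 -0.1 6.9 0 1.6;0 -0.1 6.9 0 1.6", "grip_force": 40}}

```text
t: 2.95
tcp_pos: [0.4445, 0.2682, 0.0429]
eef_rot: [0.204, 0.979, 0.0, 0.001]
force: [0.2, 0.2, 5.7]
gripper_width: 0.0191
grip_force: 39.0
```

>>> {"api": "arm_command", "payload": {"steps": "0 0 -0.5 0 1.6;0 0 -1.5 0 1.6;0 0 -3 0 1.6;0 0 -5 0 1.6;0 0 -7 0 1.6;0 0 -9 0 1.6;0 0 -9 0 1.6;0 0 -9 0 1.6"}}

```text
t: 3.95
tcp_pos: [0.4436, 0.2679, 0.1321]
eef_rot: [0.204, 0.979, -0.0, -0.0]
force: [-0.0, -0.3, 0.4]
gripper_width: 0.0188
grip_force: 39.1
```

Run:
```python
from h import *
a,d=snap('scene','s3')
A=cv2.resize(a[120:220,110:220],(770,600)[:1]+(600,) if 0 else (660,600),interpolation=3)
cv2.imwrite('pics/c3.png',A);s=env.read_state();print(s['tcp_pos'],s['eef_rot'],s['force'],s['joint_pos'])
```

```text
[0.44334605 0.26775304 0.13170672] [ 2.03959712e-01  9.78979037e-01 -3.76273607e-04 -5.82090916e-04] [-0.34382489 -0.50771719 -1.94791573] [ 4.08869254e-01  2.69698564e-01  1.77965490e+00  6.30569259e-05
  1.09362429e+00 -7.51154044e-01]
```

View pics/c3.png

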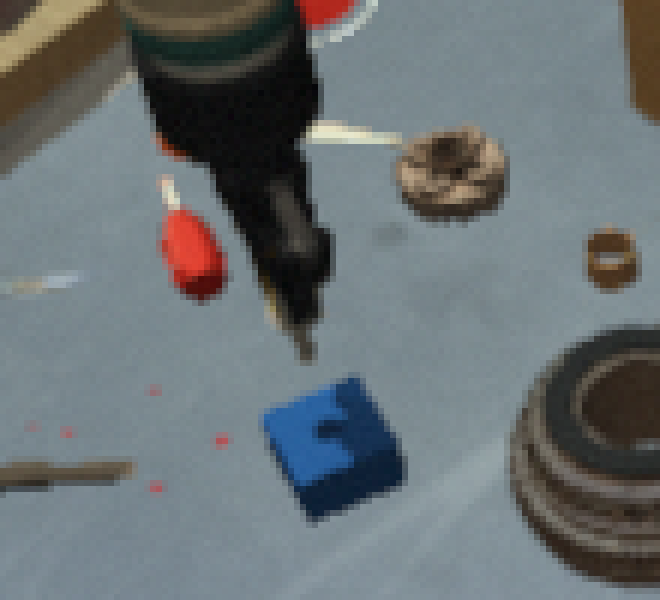

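The pin is out of its stand and hangs straight in the gripper, its tip at crop (308,355). I carry it over to the hole.

>>> {"api": "arm_command", "payload": {"steps": "-3 -5 -3 -0.1 1.6;-6 -10 -4 -0.2 1.6;-10 -15 -4 -0.3 1.6;-14 -20 -4 -0.4 1.6;-18 -25 -3 -0.5 1.6;-21 -30 -1 -0.6 1.6;-21.8 -31.3 1 -0.6 1.6;-21.8 -31.3 2.5 -0.6 1.6;-21.8 -31.3 2.7 -0.6 1.6;-21.8 -31.3 2.7 -0.6 1.6;-21.8 -31.3 2.7 -0.6 1.6;-21.8 -31.3 2.7 -0.6 1.6"}}

```text
t: 5.5
tcp_pos: [0.5193, -0.1055, 0.1061]
eef_rot: [-0.095, 0.995, -0.0, 0.001]
force: [-0.2, 0.8, -0.6]
gripper_width: 0.0191
grip_force: 39.4
```

Run:
```python
from h import *
a,_=snap('scene','s4');b,_=snap('top','t4')
A=cv2.resize(a[190:265,245:345],(800,600),interpolation=3)
cv2.imwrite('pics/c4.png',A);s=env.read_state();print(s['tcp_pos'],s['eef_rot'],s['force'],s['joint_pos'])
from scipy.spatial.transform import Rotation as R
print(R.from_quat(s['eef_rot']).as_matrix().round(3))
# predicted tip pixel in scene
c=env.calibration('scene');T=np.linalg.inv(c['cam_to_world'])
def px(p):
    q=T[:3,:3]@p+T[:3,3];return cv2.projectPoints(np.array([[q[0],-q[1],-q[2]]]),np.zeros(3),np.zeros(3),np.array(c['camera_matrix']),np.array(c['dist_coeffs']))[0].ravel()
for z in(.041,.009,.02):
  p=px(np.array(s['tcp_pos'])-[0,0,z]);print(z,p,(p+.5-[245,190])*8)
p=px(np.array([.5183,-.1065,.042]));print('hole',(p+.5-[245,190])*8)
```

```text
[ 0.51910732 -0.1057017   0.10580988] [-9.47699427e-02  9.95499066e-01 -1.69142349e-04  4.89439225e-04] [ 1.22435108  0.99493562 -0.93955668] [-3.32324139e-01  3.11151844e-01  1.79253088e+00  1.13528601e-04
  1.03687887e+00 -2.09300298e+00]
[[-0.982 -0.189  0.001]
 [-0.189  0.982 -0.   ]
 [-0.001 -0.    -1.   ]]
0.041 [277.68017383 227.09247037] [265.44139061 300.73976293]
0.009 [278.26458592 220.6067486 ] [270.11668734 248.85398876]
0.02 [278.06067429 222.86962833] [268.48539432 266.95702664]
hole [262.87527485 338.93430843]
```

View pics/c4.png

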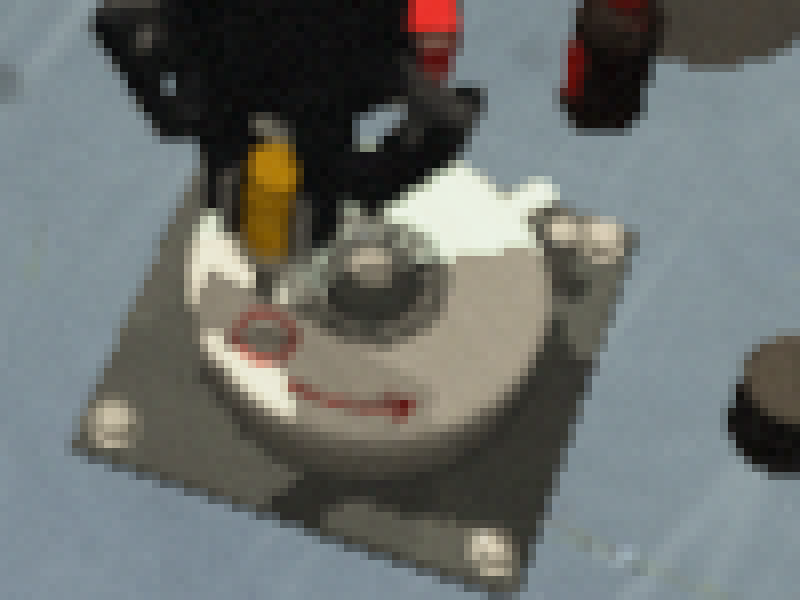

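The tip (268,300) sits right above the red-ringed hole (266,335), both matching the projection to within about 1 mm. I descend gently.

>>> {"api": "arm_command", "payload": {"steps": "0 0 0.8 0 1.6;0 0 1.6 0 1.6;0 0 2.0 0 1.6;0 0 2.3 0 1.6;0 0 2.5 0 1.6;0 0 2.7 0 1.6;0 0 2.8 0 1.6;0 0 2.8 0 1.6;0 0 2.8 0 1.6"}}

```text
t: 6.72
tcp_pos: [0.5188, -0.1061, 0.0773]
eef_rot: [-0.094, 0.996, -0.0, -0.0]
force: [-0.9, 0.2, -1.1]
gripper_width: 0.0193
grip_force: 39.4
```

>>> {"api": "arm_command", "payload": {"steps": "0 0 0.2 0 1.6;0 0 0.4 0 1.6;0 0 0.6 0 1.6;0 0 0.7 0 1.6;0 0 0.8 0 1.6;0 0 0.8 0 1.6"}}

```text
t: 7.48
tcp_pos: [0.5187, -0.1061, 0.0691]
eef_rot: [-0.095, 0.996, -0.0, -0.0]
force: [-1.7, -2.1, -2.0]
gripper_width: 0.0188
grip_force: 39.3
```

>>> {"api": "arm_command", "payload": {"steps": "0 0 0.05 0 1.6;0 0 0.1 0 1.6;0 0 0.1 0 1.6"}}

```text
t: 7.85
tcp_pos: [0.519, -0.1061, 0.0689]
eef_rot: [-0.095, 0.996, -0.0, 0.0]
force: [-2.1, -1.9, 4.7]
gripper_width: 0.0191
grip_force: 39.7
```

```bash
cat > tab.py <<'E'
from h import *
C=np.array([.5605,-.125]);P=np.array([.519,-.1061]);a0=np.arctan2(*(P-C)[::-1]);r=np.hypot(*(P-C));print(r,a0)
M=np.array([[-.982,-.189],[-.189,.982]])
for th in np.arange(0,1.4,.05):print(round(th,2),(M@(C+r*np.array([np.cos(a0+th),np.sin(a0+th)])-P)*100).round(2))
E
python3 tab.py
```

```text
0.04560109647804533 2.714239207777377
0.0 [0. 0.]
0.05 [ 0.13 -0.19]
0.1 [ 0.25 -0.38]
0.15 [ 0.35 -0.59]
0.2 [ 0.45 -0.79]
0.25 [ 0.54 -1.  ]
0.3 [ 0.61 -1.22]
0.35 [ 0.68 -1.44]
0.4 [ 0.73 -1.66]
0.45 [ 0.78 -1.88]
0.5 [ 0.81 -2.11]
0.55 [ 0.83 -2.33]
0.6 [ 0.84 -2.56]
0.65 [ 0.84 -2.79]
0.7 [ 0.83 -3.02]
0.75 [ 0.8  -3.24]
0.8 [ 0.77 -3.47]
0.85 [ 0.72 -3.69]
0.9 [ 0.66 -3.91]
0.95 [ 0.59 -4.13]
1.0 [ 0.51 -4.34]
1.05 [ 0.42 -4.55]
1.1 [ 0.32 -4.76]
1.15 [ 0.21 -4.96]
1.2 [ 0.09 -5.15]
1.25 [-0.04 -5.34]
1.3 [-0.18 -5.52]
1.35 [-0.33 -5.69]
```

First turn to about 0.15 rad, checking the radial force.

>>> {"api": "arm_command", "payload": {"steps": "0.07 -0.1 0 0 1.6;0.13 -0.19 0 0 1.6;0.19 -0.29 0 0 1.6;0.25 -0.38 0 0 1.6;0.3 -0.49 0 0 1.6;0.35 -0.59 0 0 1.6;0.35 -0.59 0 0 1.6"}}

```text
t: 8.72
tcp_pos: [0.5175, -0.1104, 0.0688]
eef_rot: [-0.094, 0.996, 0.002, 0.001]
force: [-0.1, 5.5, 6.0]
gripper_width: 0.019
grip_force: 40.2
```

```bash
cat > st.py <<'E'
from h import *
s=env.read_state();p=np.array(s['tcp_pos']);f=np.array(s['force']);C=np.array([.5605,-.125]);v=p[:2]-C;u=v/np.hypot(*v)
print(p.round(4),'ang',np.arctan2(v[1],v[0])%6.2832-2.714,'r',np.hypot(*v).round(4),'Frad',f[:2]@u,'Ftan',f[:2]@[-u[1],u[0]],'Fz',f[2],'M',np.round(s['moment'],2))
E
python3 st.py
```

```text
[ 0.5175 -0.1104  0.0688] ang 0.10041795929292618 r 0.0454 Frad 1.88475510239933 Ftan -5.2121752202490494 Fz 6.043850979660808 M [ 1.21 -0.17 -0.01]
```

>>> {"api": "arm_command", "payload": {"steps": "0.05 -0.1 0 0 1.6;0.1 -0.2 0 0 1.6;0.15 -0.31 0 0 1.6;0.19 -0.41 0 0 1.6;0.23 -0.52 0 0 1.6;0.26 -0.63 0 0 1.6;0.3 -0.74 0 0 1.6;0.33 -0.85 0 0 1.6;0.33 -0.85 0 0 1.6"}}

```text
t: 9.85
tcp_pos: [0.5153, -0.1187, 0.0688]
eef_rot: [-0.093, 0.996, 0.003, 0.001]
force: [-0.2, 6.5, 9.0]
gripper_width: 0.019
grip_force: 40.4
```

```bash
python3 st.py
```

```text
[ 0.5153 -0.1187  0.0688] ang 0.28855526407126186 r 0.0456 Frad 1.0735106354939328 Ftan -6.407619224686292 Fz 8.991329331165367 M [ 1.52 -0.03  0.03]
```

>>> {"api": "arm_command", "payload": {"steps": "0.03 -0.11 -0.02 0 1.6;0.05 -0.22 -0.02 0 1.6;0.07 -0.31 -0.02 0 1.6;0.07 -0.31 -0.02 0 1.6"}}

```text
t: 10.35
tcp_pos: [0.515, -0.1216, 0.0688]
eef_rot: [-0.093, 0.996, 0.003, 0.001]
force: [0.2, 7.4, 7.5]
gripper_width: 0.019
grip_force: 40.4
```

```bash
python3 st.py
```

```text
[ 0.515  -0.1216  0.0688] ang 0.3541034730002628 r 0.0456 Frad 0.3396537501863524 Ftan -7.421961278846171 Fz 7.472787004861503 M [ 1.57 -0.03 -0.03]
```

>>> {"api": "arm_command", "payload": {"steps": "0.02 -0.11 0 0 1.6;0.04 -0.22 0 0 1.6;0.05 -0.31 0 0 1.6;0.05 -0.31 0 0 1.6"}}

```text
t: 10.85
tcp_pos: [0.5148, -0.1245, 0.0688]
eef_rot: [-0.093, 0.996, 0.003, 0.0]
force: [-0.1, 9.1, 7.2]
gripper_width: 0.0192
grip_force: 40.5
```

>>> {"api": "arm_command", "payload": {"steps": "0.01 -0.11 0 0 1.6;0.02 -0.22 0 0 1.6;0.03 -0.32 0 0 1.6;0.03 -0.32 0 0 1.6"}}

```text
t: 11.35
tcp_pos: [0.5148, -0.1275, 0.0688]
eef_rot: [-0.093, 0.996, 0.003, 0.0]
force: [-0.9, 7.9, 9.2]
gripper_width: 0.0191
grip_force: 40.6
```

0.56→0.63: (0.01,-0.32).

>>> {"api": "arm_command", "payload": {"steps": "0.01 -0.11 0 0 1.6;0.01 -0.22 0 0 1.6;0.01 -0.32 -0.01 0 1.6;0.01 -0.32 -0.01 0 1.6"}}

```text
t: 11.85
tcp_pos: [0.515, -0.1304, 0.0688]
eef_rot: [-0.093, 0.996, 0.004, -0.0]
force: [0.0, 9.0, 8.0]
gripper_width: 0.0192
grip_force: 40.6
```

```bash
python3 st.py
```

```text
[ 0.515  -0.1304  0.0688] ang 0.5447709742221893 r 0.0458 Frad -1.0818159187944445 Ftan -8.959324005601609 Fz 8.022614899489158 M [1.92 0.23 0.02]
```

>>> {"api": "arm_command", "payload": {"steps": "0 -0.11 0 0 1.6;-0.01 -0.22 0 0 1.6;-0.01 -0.32 0 0 1.6;-0.01 -0.32 0 0 1.6"}}

```text
t: 12.35
tcp_pos: [0.5154, -0.1332, 0.0687]
eef_rot: [-0.093, 0.996, 0.004, -0.001]
force: [-1.8, 10.0, 9.2]
gripper_width: 0.0191
grip_force: 40.7
```

>>> {"api": "arm_command", "payload": {"steps": "-0.01 -0.11 -0.01 0 1.6;-0.03 -0.22 -0.01 0 1.6;-0.04 -0.31 -0.01 0 1.6;-0.04 -0.31 -0.01 0 1.6"}}

```text
t: 12.85
tcp_pos: [0.5159, -0.1359, 0.0687]
eef_rot: [-0.093, 0.996, 0.004, -0.001]
force: [-1.8, 9.8, 9.9]
gripper_width: 0.019
grip_force: 40.8
```

>>> {"api": "arm_command", "payload": {"steps": "-0.02 -0.11 -0.01 0 1.6;-0.04 -0.22 -0.01 0 1.6;-0.06 -0.32 -0.02 0 1.6;-0.06 -0.32 -0.02 0 1.6"}}

```text
t: 13.35
tcp_pos: [0.5167, -0.1387, 0.0687]
eef_rot: [-0.093, 0.996, 0.004, -0.001]
force: [-2.7, 10.5, 8.7]
gripper_width: 0.0192
grip_force: 40.8
```

```bash
python3 st.py
```

```text
[ 0.5167 -0.1387  0.0687] ang 0.7303641043117302 r 0.0459 Frad -0.6093111492481634 Ftan -10.860918774934689 Fz 8.685997642661729 M [ 2.11  0.53 -0.06]
```

>>> {"api": "arm_command", "payload": {"steps": "-0.03 -0.11 0 0 1.6;-0.06 -0.21 0 0 1.6;-0.09 -0.31 0 0 1.6;-0.09 -0.31 0 0 1.6"}}

```text
t: 13.85
tcp_pos: [0.5176, -0.1413, 0.0687]
eef_rot: [-0.093, 0.996, 0.005, -0.002]
force: [-4.2, 11.0, 10.0]
gripper_width: 0.0191
grip_force: 41.0
```

0.91→0.98: (-0.10,-0.30).

>>> {"api": "arm_command", "payload": {"steps": "-0.03 -0.1 -0.01 0 1.6;-0.06 -0.2 -0.01 0 1.6;-0.1 -0.3 -0.01 0 1.6;-0.1 -0.3 -0.01 0 1.6"}}

```text
t: 14.35
tcp_pos: [0.5186, -0.1438, 0.0687]
eef_rot: [-0.093, 0.996, 0.005, -0.003]
force: [-3.9, 10.5, 10.7]
gripper_width: 0.0191
grip_force: 41.0
```

```bash
python3 st.py
```

```text
[ 0.5186 -0.1438  0.0687] ang 0.8503380365772766 r 0.0459 Frad -0.7701186615503718 Ftan -11.203957861781534 Fz 10.703103065677103 M [ 2.25  0.84 -0.02]
```

>>> {"api": "arm_command", "payload": {"steps": "-0.04 -0.1 -0.02 0 1.6;-0.08 -0.2 -0.02 0 1.6;-0.12 -0.3 -0.02 0 1.6;-0.12 -0.3 -0.02 0 1.6"}}

```text
t: 14.85
tcp_pos: [0.5199, -0.1465, 0.0686]
eef_rot: [-0.093, 0.996, 0.005, -0.003]
force: [-5.1, 9.2, 9.6]
gripper_width: 0.0189
grip_force: 40.9
```

1.05→1.12: (-0.14,-0.29).

>>> {"api": "arm_command", "payload": {"steps": "-0.05 -0.1 0 0 1.6;-0.09 -0.2 0 0 1.6;-0.14 -0.29 0 0 1.6;-0.14 -0.29 0 0 1.6"}}

```text
t: 15.35
tcp_pos: [0.5214, -0.1496, 0.0676]
eef_rot: [-0.094, 0.996, 0.005, -0.004]
force: [-4.6, 8.3, 2.5]
gripper_width: 0.0191
grip_force: 40.2
```

```bash
python3 st.py
```

```text
[ 0.5214 -0.1496  0.0676] ang 0.9898561112951589 r 0.0462 Frad -0.5520687052865731 Ftan -9.48526819336801 Fz 2.4821909751895648 M [1.64 0.69 0.04]
```

The pin dropped 1 mm and Fz fell to 2.5 N, so it has found the lock hole at about 0.98 rad. I push down gently.

>>> {"api": "arm_command", "payload": {"steps": "0 0 0.1 0 1.6;0 0 0.2 0 1.6;0 0 0.3 0 1.6;0 0 0.3 0 1.6"}}

```text
t: 15.85
tcp_pos: [0.522, -0.1505, 0.0646]
eef_rot: [-0.094, 0.996, 0.004, -0.003]
force: [-3.0, 5.8, 1.2]
gripper_width: 0.0189
grip_force: 39.9
```

```bash
python3 st.py
```

```text
[ 0.522  -0.1505  0.0646] ang 1.0120856809912335 r 0.0462 Frad -0.7192940858794824 Ftan -6.503564416765118 Fz 1.20210365986014 M [1.24 0.68 0.  ]
```

>>> {"api": "arm_command", "payload": {"steps": "0 0 0.2 0 1.6;0 0 0.4 0 1.6;0 0 0.6 0 1.6;0 0 0.8 0 1.6;0 0 1.0 0 1.6;0 0 1.1 0 1.6;0 0 1.1 0 1.6"}}

```text
t: 16.73
tcp_pos: [0.5219, -0.1506, 0.0535]
eef_rot: [-0.094, 0.996, 0.004, -0.003]
force: [-3.0, 6.9, -0.1]
gripper_width: 0.0193
grip_force: 39.8
```

```bash
python3 st.py
```

```text
[ 0.5219 -0.1506  0.0535] ang 1.0145662477458646 r 0.0463 Frad -1.3214572668069895 Ftan -7.368535011995088 Fz -0.08033385248355951 M [1.18 0.62 0.01]
```

Remaining: about 2.5 mm to the collar.

>>> {"api": "arm_command", "payload": {"steps": "0 0 0.1 0 1.6;0 0 0.2 0 1.6;0 0 0.25 0 1.6;0 0 0.3 0 1.6;0 0 0.33 0 1.6;0 0 0.33 0 1.6"}}

```text
t: 17.48
tcp_pos: [0.522, -0.1507, 0.051]
eef_rot: [-0.094, 0.996, 0.004, -0.003]
force: [-3.2, 7.1, 6.1]
gripper_width: 0.0189
grip_force: 40.3
```

```bash
python3 st.py
```

```text
[ 0.522  -0.1507  0.051 ] ang 1.0154930363838686 r 0.0463 Frad -1.2841419203855033 Ftan -7.639796798282094 Fz 6.058694106978058 M [ 1.28  0.77 -0.03]
```

The pin is home: the collar is on the wheel with 6 N at TCP height 51 mm. I ease off the side load, then release.

>>> {"api": "arm_command", "payload": {"steps": "0.03 0.06 -0.03 0 1.6;0.06 0.12 -0.06 0 1.6;0.08 0.16 -0.06 0 1.6;0.08 0.16 -0.06 0 1.6"}}

```text
t: 17.98
tcp_pos: [0.5218, -0.1505, 0.0511]
eef_rot: [-0.094, 0.996, 0.002, -0.002]
force: [-2.9, 5.7, -1.8]
gripper_width: 0.0191
grip_force: 39.4
```

```bash
python3 st.py
```

```text
[ 0.5218 -0.1505  0.0511] ang 1.0098851476001092 r 0.0463 Frad -0.7182609079120565 Ftan -6.350356764750383 Fz -1.838113987883251 M [ 0.86  0.45 -0.01]
```

>>> {"api": "arm_command", "payload": {"steps": "0.03 0.06 0 0 1.6;0.06 0.12 0 0 1.6;0.09 0.18 0 0 1.6;0.09 0.18 0 0 1.6"}}

```text
t: 18.48
tcp_pos: [0.5218, -0.1504, 0.0519]
eef_rot: [-0.094, 0.996, 0.001, -0.001]
force: [-2.8, 5.9, -3.4]
gripper_width: 0.0191
grip_force: 39.3
```

```bash
python3 st.py
```

```text
[ 0.5218 -0.1504  0.0519] ang 1.0080846946792184 r 0.0462 Frad -0.9051468197725188 Ftan -6.444582257801953 Fz -3.382503813563201 M [ 0.85  0.55 -0.02]
```

>>> {"api": "arm_command", "payload": {"steps": "0.03 0.06 0.05 0 1.6;0.06 0.12 0.1 0 1.6;0.09 0.18 0.14 0 1.6;0.09 0.18 0.14 0 1.6"}}

```text
t: 18.98
tcp_pos: [0.5219, -0.1501, 0.0515]
eef_rot: [-0.095, 0.996, -0.001, 0.0]
force: [-4.5, 1.6, 2.6]
gripper_width: 0.0191
grip_force: 39.8
```

```bash
python3 st.py
```

```text
[ 0.5219 -0.1501  0.0515] ang 1.0033047376845166 r 0.0461 Frad 2.850326040780925 Ftan -3.7945136083688276 Fz 2.601194332059367 M [0.22 0.74 0.02]
```

>>> {"api": "arm_command", "payload": {"steps": "0.05 0.03 0.05 0 1.6;0.1 0.05 0.1 0 1.6;0.12 0.05 0.1 0 1.6;0.12 0.05 0.1 0 1.6"}}

```text
t: 19.48
tcp_pos: [0.5218, -0.15, 0.0509]
eef_rot: [-0.094, 0.996, -0.001, 0.001]
force: [-3.5, 0.2, 5.9]
gripper_width: 0.0194
grip_force: 40.0
```

```bash
python3 st.py
```

```text
[ 0.5218 -0.15    0.0509] ang 1.0010004346768135 r 0.0461 Frad 2.773028672294763 Ftan -2.0796199924852483 Fz 5.947264753151058 M [ 0.16  0.5  -0.02]
```

Home again and nearly free of side load. I open the fingers.

>>> {"api": "arm_command", "payload": {"steps": "0 0 0 0 2.2;0 0 0 0 2.8;0 0 0 0 3.5;0 0 0 0 4;0 0 0 0 4;0 0 0 0 4", "grip_force": 20}}

```text
t: 20.23
tcp_pos: [0.5205, -0.1493, 0.0501]
eef_rot: [-0.094, 0.996, 0.0, 0.0]
force: [0.3, 1.0, 0.6]
gripper_width: 0.0399
grip_force: 0.0
```

>>> {"api": "arm_command", "payload": {"steps": "0 0 -1 0 4;0 0 -3 0 4;0 0 -6 0 4;0 0 -10 0 4;4 0 -14 0 4;10 0 -16 0 4;16 0 -16 0 4;20 6 -16 0 4;20 12 -16 0 4;20 16 -16 0 4;20 16 -16 0 4;20 16 -16 0 4"}}

```text
t: 21.72
tcp_pos: [0.2944, -0.0302, 0.2108]
eef_rot: [-0.095, 0.995, -0.001, 0.001]
force: [-0.6, 0.1, -0.7]
gripper_width: 0.0401
grip_force: 0.0
```

Run:
```python
from h import *
a,d=snap('scene','s9');b,e=snap('top','t9')
A=cv2.resize(a[165:265,245:355],(440,400),interpolation=3);B=cv2.resize(b[145:235,250:330],(356,400),interpolation=3)
cv2.imwrite('pics/c9.png',np.hstack([A,B]))
s=env.read_state();print(s['t'],s['tcp_pos'],s['force'])
z=np.array([[w2('top',u,v,d=e[v,u]) for u in range(265,315)] for v in range(175,222)])
k=z[...,2]>.065;print(k.sum(),z[k].mean(0) if k.any() else '',z[...,2].max())
```

```text
21.825 [ 0.29457572 -0.03069468  0.21043817] [ 0.1548655  -0.4740689   0.04664029]
44 [ 0.48820788 -0.11534481  0.40308855] 1.4804371087021766
```

View pics/c9.png

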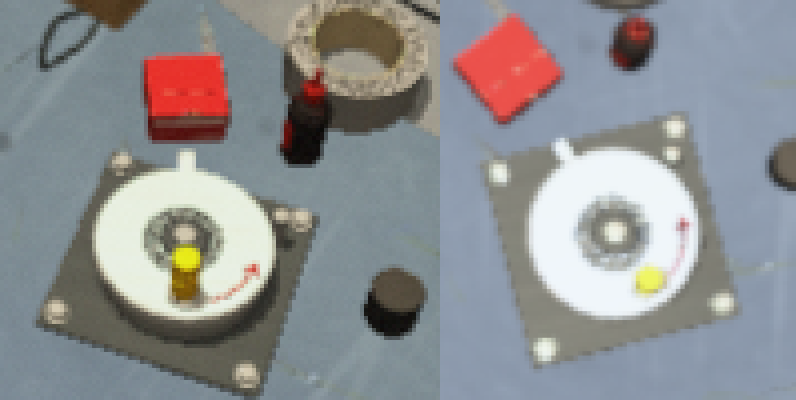

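The wheel stays turned, with its lug moved to crop (185,160). The pin stands upright in the hole (crop (185,270) and (649,280)), and the bottle, cap and carton are undisturbed. I check the pin's height, then hand in.

Run:
```python
from h import *
e=np.load('pics/t9.npy')
z=[w2('top',u,v,d=e[v,u])for u in(296,297) for v in(207,208)];print(np.round(z,4))
h=np.median([p[2] for p in z])
if .080<h<.095: print(env.finish_job())
```

```text
[[ 0.5193 -0.1446  0.0915]
 [ 0.5163 -0.1449  0.0881]
 [ 0.5195 -0.1481  0.0894]
 [ 0.5166 -0.1486  0.0847]]
the job is handed in; nothing more can be done
None
```

The pin is fully home in the lock hole and holds the wheel tensioned at about 1.0 rad; I let go, moved the arm clear and handed the job in at about 22 s, with the bottle, cap and carton undisturbed.

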